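Tare an empty honey jar on a touch-free packing scale

TASK

Tare the scale for the next empty honey jar: slide the jar that stands nearest the weighing plate gently across the white infeed board, without gripping or lifting it, until it stands wholly on the steel weighing plate, and let go of it. Then point a fingertip down at the eye with the green ring, a few centimetres above it, and hold it there for two seconds without touching anything; keep away from the eye with the orange ring, which would print a label. Finally take the hand well clear of the console, and leave the other jars and everything else on the bench as they are.

Things in the scene. Friction and masses are not known exactly. Their poses are not given: they have to be found in the camera images.
- plate_top (a point): Centre of the upper face of the steel weighing plate, 180 x 180 mm, 60 mm above the bench. The scale is fixed. Plate axes: z up; y towards the white infeed board; x towards a thin steel guide rail (8 mm) that runs along the back of plate and board at x = 104 mm, 28 mm above the plate's face; the console lies in front, at negative x.
- infeed_mid (a point): Centre of the upper face of the white infeed board, 186 mm (x) by 324 mm (y), in the plate's axes at y = 257 mm and level with the plate: no step, only a 4 mm joint line between board and plate, which slides over freely.
- jar_mid (a point): Centre, half-way up, of the jar to be tared: empty, open, greenish glass, 66 mm across (57 mm at the neck, above 60 mm), 75 mm tall, about 0.16 kg, upright on the white board next to the plate; this point is 37.5 mm above its foot. Friction on board and plate about 0.6: pushed below half its height it slides and does not tip.
- eye_tare_top (a point): Centre of the face of the TARE eye: dark window in a green ring 33 mm across (black bezel 38 mm) on the console, about 57 mm above the bench, at plate x = -139 mm and y = +85 or -85 mm (either side). It senses a fingertip within 20 mm of its centre line and up to 60 mm above it, for two seconds; then the hand must go over 100 mm away.
- eye_print_top (a point): Centre of the face of the PRINT eye: the same with an orange ring, at the console's other side, 170 mm from the green one. It reacts at once to a fingertip within 30 mm of its centre line and up to 60 mm above it: keep away from it, and end over 100 mm away.
- jar: The jar to be tared; origin in the middle of its underside, z up.
- eye_tare: Body of the green-ringed tare eye, a flat disc 38 mm across and 6 mm thick on the console; origin at its underside.
- eye_print: Body of the orange-ringed print eye, likewise.
- console: Fixed console in front of the plate, plate x = -98 to -178 mm, y = -116 to 116 mm; its top slopes (11 degrees) from 59 mm above the bench beside the plate to 43 mm at its front edge; display in the middle, an eye at each side. Its origin is on the bench, 60 mm below the plate's centre; same axes. Not to be touched.
- jar_next: Another empty open jar of the same kind, waiting farther out on the white board, about 155 to 240 mm behind the first (plate axes y about 360 to 375 mm). Origin under its middle. It stays where it is.
- full_a: One of three filled jars on the bench. Squat jar of honey with a brass-coloured lid and a paper label, 66 mm across, 77 mm tall; origin under its middle, on the bench. Not part of the work.
- full_b: One of three filled jars. Squat jar of honey with a brass-coloured lid and a paper label, 66 mm across, 77 mm tall; origin under its middle, on the bench. Not part of the work.
- full_c: One of three filled jars. Squat jar of honey with a brass-coloured lid and a paper label, 66 mm across, 77 mm tall; origin under its middle, on the bench. Not part of the work.
- hive_tool: Hive tool lying flat: red steel bar with bare ends, about 267 mm long, 45 mm wide, 5 mm thick; origin under its middle. Not part of the work.
Things that resemble listed ones, but are neither listed nor needed, are in the scene too. Leave any pink or purple look-alike of the jar alone.

How it is judged:
By the outcome, as a careful person would: the job done as asked, in the order asked, and still so for the second after the job is handed in, with the robot touching nothing.
It also fails if it takes over 51 s, if anything falls off the work surface, if the arm or the gripper's body presses on something with over 40 N, if the wrist force passes 120 N, or if a joint passes its speed limit or range.

ROBOT

A 6-joint arm with a two-finger parallel gripper is mounted at the origin on the work surface. World frame = base frame: x ahead of the robot, y to its left, z up, the work surface at z = 0. Lengths are in m, angles in rad, forces in N, time in s.
With the tool pointing down it reaches from about 0.25 to 0.775 m from the base axis. Payload 4 kg.
Tool frame: the origin (TCP) lies midway between the tips of the shut fingers; the grasp point (between the pads) lies 19 mm behind it; z points along the fingers, y is the line along which they close (so a half turn about z gives the same grasp; the last joint's range is limited). The gripper opens to 94 mm and grips with 3 to 60 N. Pads are 16 mm wide; open, the fingers measure 119 mm over their backs; the gripper's body (75 mm by 177 mm) begins 78 mm behind the grasp point.
Start: joints at [-1.204, 0.087, 1.371, -0, 1.684, -0.103], TCP at [0.249, -0.49, 0.206] pointing down, gripper open.
Joint ranges: [-3.1, 3.1], [-0.76, 2.03], [0.27, 2.55], [-1.08, 4.22], [0.17, 2.65], [-2.57, 2.57]. Speed limits (rad/s): [2.79, 2.79, 3.14, 3.14, 3.14, 3.14].

INTERFACE

Orientations are given as a rotation vector (axis times angle).
In Python, from station import ctrl gives the robot as it stands. Calls block until the motion is done:
- ctrl.reach(position, orientation): joint-space move of the TCP to a pose.
- ctrl.move_straight(position, rot=None, v=0.15, guard=None): straight line of the TCP; rot=None keeps the orientation; v is the mean speed in m/s. With guard (N) it stops when the force on the tool has changed by that much, and returns True; else False.
- ctrl.movej(angles): joint-space move.
- ctrl.set_gripper(opening, effort=None): finger opening in m; effort is the grip in N (None keeps the last); returns when the fingers have stopped.
- ctrl.pause(seconds).
- ctrl.ik(position, orientation): joint angles nearest the present ones, or None.
- ctrl.snapshot(name): name is "scene" or "top" or "wrist"; returns a dict with "image" (480x640x3 uint8, blue, green, red), "fx", "fy", "cx", "cy" (pixels), "world_to_cam" (4x4, takes a point from world to camera coordinates); the wrist camera has in their place "hand_eye" (4x4, takes a point from camera to tool coordinates, whose origin is the TCP and whose axes are the flange's). Camera axes: x right, y down, z forward; pixel columns grow to the right and rows downward; lengths in m; the calibration is good to about 2 mm. A picture is of the moment at which its call begins: read the wrist's pose just before it. There is no depth.
A pose or a line that the arm cannot do raises ctrl.MotionError and nothing moves.
- ctrl.job_done(): hands the job in; it is judged then, once.
Readings, each from a call of its own:
- ctrl.read_time_s(): time.
- ctrl.read_q(): joint angles.
- ctrl.read_joint_vel(): joint speeds.
- ctrl.read_tau(): joint torques, N m.
- ctrl.read_tool_pos(): TCP position.
- ctrl.read_eef_rot(): TCP orientation.
- ctrl.read_ft_force(): force on the tool from outside, world axes, zero at the start.
- ctrl.read_torque(): the same for the moment, N m.
- ctrl.read_finger_gap(): finger opening in m.
- ctrl.read_finger_force(): force on a finger pad.
Only numpy, scipy, OpenCV 4.12 (cv2) and the standard library are available. Lean on these libraries where they do the work, as an engineer would, in place of code of your own. Each camera call takes 0.05 s, during which the arm holds its last target. There are 200 camera calls.

## Working session

There is one attempt and no reset: what is moved stays moved. The work goes in short steps, each a Python script; the robot and the scene stay as the last script left them, time stands still between calls to the robot, and variables do not carry over. Pictures are saved under pics/ and viewed, at most 10 in all, crops included, and the job is handed in when it is done.

```bash
mkdir -p pics; python3 - <<'E'
from station import ctrl
import cv2,pickle
d={n:ctrl.snapshot(n) for n in("scene","top")}
pickle.dump(d,open("s.pkl","wb"))
for n in d: cv2.imwrite(f"pics/{n}.png",d[n]["image"]); print(n,d[n]["fx"],d[n]["cx"],d[n]["cy"],d[n]["world_to_cam"].round(3).tolist())
E
```

```text
scene 511.0144038994898 313.7068419762135 229.04679335333137 [[0.046, 0.999, 0.016, 0.003], [0.713, -0.022, -0.7, -0.307], [-0.699, 0.044, -0.714, 1.627], [0.0, 0.0, 0.0, 1.0]]
top 443.72827362912176 319.2917869531283 234.45142801923348 [[-0.206, -0.978, -0.005, 0.072], [-0.958, 0.203, -0.204, 0.507], [0.2, -0.037, -0.979, 0.917], [0.0, 0.0, 0.0, 1.0]]
```

View pics/top.png

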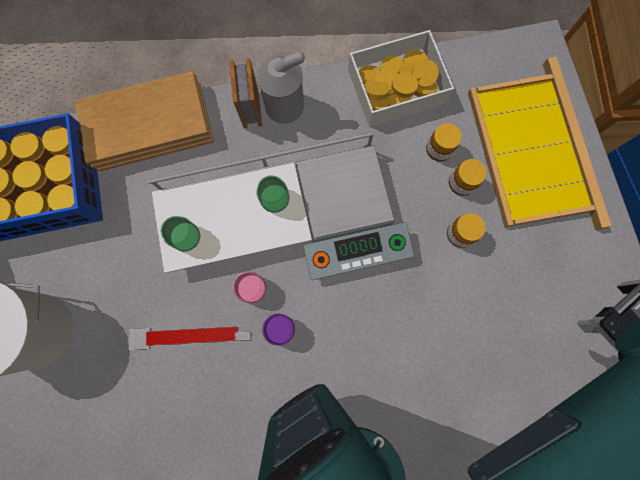

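View pics/scene.png

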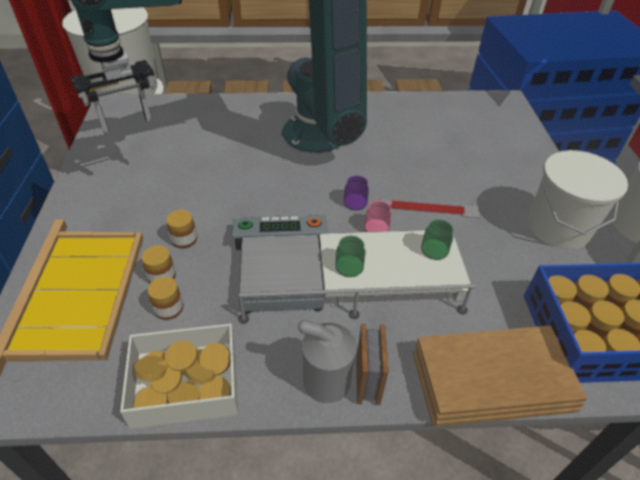

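Top view: the target jar is at (273,194), the next jar at (181,233), the plate at about (345,193), the green eye at (397,242) and the orange eye at (321,259). The scene view agrees: jar (350,257), next jar (437,240), green eye (245,224), orange eye (314,223). So plate +y points towards world +y, and the TARE eye is at plate y = -85 mm.

```bash
cat > h.py <<'E'
import numpy as np,cv2
def ray(s,u,v,z):
    T=s["world_to_cam"];R=T[:3,:3];c=-R.T@T[:3,3]
    d=R.T@np.array([(u-s["cx"])/s["fx"],(v-s["cy"])/s["fy"],1]);return c+d*(z-c[2])/d[2]
def blobs(s,lo,hi,amin,box):
    x0,y0,x1,y1=box
    m=cv2.inRange(cv2.cvtColor(s["image"],cv2.COLOR_BGR2HSV),lo,hi)
    k=np.zeros_like(m);k[y0:y1,x0:x1]=m[y0:y1,x0:x1]
    out=[]
    for c in cv2.findContours(k,cv2.RETR_EXTERNAL,cv2.CHAIN_APPROX_NONE)[0]:
        h=cv2.convexHull(c);M=cv2.moments(h)
        if M["m00"]>amin: out.append((M["m00"],M["m10"]/M["m00"],M["m01"]/M["m00"],h))
    return sorted(out,key=lambda a:-a[0])
def frame(g,o):
    y=(o-g)[:2];y/=np.linalg.norm(y);x=np.array([y[1],-y[0]])
    return (g+o)[:2]/2+.139*x,x,y
E
python3 - <<'E'
import pickle;from h import *
d=pickle.load(open("s.pkl","rb"))
B={"top":(140,150,420,290),"scene":(225,205,480,320)}
for n,s in d.items():
    g=blobs(s,(40,80,40),(85,255,255),25,B[n]); o=blobs(s,(5,150,120),(20,255,255),15,B[n])
    for nm,L in(("green",g),("orange",o)):
        for b in L: print(n,nm,[round(v,1) for v in b[:3]],cv2.boundingRect(b[3]))
    ge=[b for b in g if b[0]<350][0];oe=o[0]
    G=ray(s,ge[1],ge[2],.0515);O=ray(s,oe[1],oe[2],.0515)
    P,x,y=frame(G,O);print("eyes",G.round(4),O.round(4),"dist",np.linalg.norm(G-O),"plate",P,"x",x,"y",y)
    for b in g[:2]:
        p=ray(s,b[1],b[2],.0975)[:2];print("jar",p.round(4),"plate xy",((p-P)@x).round(4),((p-P)@y).round(4))
    w=blobs(s,(0,0,185),(180,40,255),2000,B[n])
    for b in w[:2]:
        q=cv2.approxPolyDP(b[3],8,True)[:,0]
        for u,v in q:
            p=ray(s,u,v,.06)[:2]-P;print("board corner",(u,v),(p@x).round(4),(p@y).round(4))
E
```

```text
scene green [739.0, 436.3, 240.4] (423, 221, 28, 37)
scene green [735.5, 348.8, 257.5] (337, 237, 26, 39)
scene green [64.5, 245.0, 224.0] (239, 221, 13, 7)
scene orange [50.5, 313.6, 222.4] (308, 220, 12, 6)
eyes [ 0.4578 -0.1952  0.0515] [ 0.4572 -0.0257  0.0515] dist 0.16954410676461823 plate [ 0.59646566 -0.1099574 ] x [0.99999411 0.00343082] y [-0.00343082  0.99999411]
jar [0.5701 0.2494] plate xy -0.0252 0.3595
jar [0.6156 0.0439] plate xy 0.0196 0.1538
board corner (np.int32(468), np.int32(281)) 0.0656 0.418
board corner (np.int32(327), np.int32(288)) 0.0735 0.1033
board corner (np.int32(325), np.int32(269)) 0.0195 0.1024
board corner (np.int32(355), np.int32(234)) -0.0875 0.1819
board corner (np.int32(454), np.int32(241)) -0.0563 0.4163
top green [939.5, 179.5, 232.9] (161, 216, 38, 34)
top green [840.0, 272.4, 193.3] (257, 176, 32, 36)
top green [174.5, 396.8, 242.1] (389, 235, 16, 15)
top green [71.0, 352.9, 247.4] (349, 242, 9, 12)
top green [70.5, 362.8, 244.8] (359, 239, 9, 12)
top green [68.0, 343.1, 249.5] (339, 244, 9, 12)
top green [67.5, 372.5, 242.7] (369, 237, 8, 12)
top orange [168.0, 320.7, 259.1] (313, 252, 16, 15)
eyes [ 0.4597 -0.1959  0.0515] [ 0.4575 -0.0259  0.0515] dist 0.16995675580254255 plate [ 0.59757206 -0.10908604] x [0.99991532 0.01301393] y [-0.01301393  0.99991532]
jar [0.5656 0.2521] plate xy -0.0273 0.3616
jar [0.6098 0.0465] plate xy 0.0142 0.1555
board corner (np.int32(293), np.int32(163)) 0.0857 0.098
board corner (np.int32(310), np.int32(239)) -0.0924 0.0981
board corner (np.int32(164), np.int32(271)) -0.0918 0.4173
board corner (np.int32(152), np.int32(192)) 0.0884 0.417
```

```bash
cat >> h.py <<'E'
from scipy.spatial.transform import Rotation as Ro
P=np.array([.598,-.1092]);X=np.array([1,.009]);Y=np.array([-.009,1])
def W(x,y,z): return np.append(P+x*X+y*Y,z)
Rm=np.array([[Y[0],X[0],0],[Y[1],X[1],0],[0,0,-1.]]) # tool x=plate y, tool y=plate x
rots=[Ro.from_matrix(Rm).as_rotvec(),(Ro.from_matrix(Rm)*Ro.from_euler("z",np.pi)).as_rotvec()]
def best(c,p):
    q=[(c.ik(p,r),r) for r in rots]; q=[(abs(a[5])+abs(a[3]),a,r) for a,r in q if a is not None]
    return min(q,key=lambda t:t[0])
E
python3 - <<'E'
from station import ctrl;from h import *;import pickle
t0=ctrl.read_time_s();p=ctrl.read_tool_pos()
hi=W(.016,.222,.25);b=best(ctrl,hi);r=b[2];print(b[1])
np.save("rot.npy",r)
ctrl.move_straight(np.array([p[0],p[1],.28]),v=.2)
ctrl.reach(hi,r); ctrl.set_gripper(.040)
print(ctrl.read_time_s()-t0,ctrl.read_tool_pos(),ctrl.read_finger_gap())
print("guard",ctrl.move_straight(W(.016,.222,.078),v=.12,guard=6),ctrl.read_tool_pos())
s=ctrl.snapshot("top");s2=ctrl.snapshot("scene");cv2.imwrite("pics/a.png",np.hstack([s["image"][120:300,140:440],s2["image"][150:330,220:520]]))
print(ctrl.read_time_s())
E
```

```text
[ 9.14216710e-02  2.47675613e-01  1.09931853e+00 -8.88178420e-16
  1.79459851e+00  8.24219140e-02]
3.975 [0.6119929  0.11296934 0.24995453] 0.04012238537429484
guard False [0.61272131 0.1130217  0.07915513]
5.7583
```

View pics/a.png

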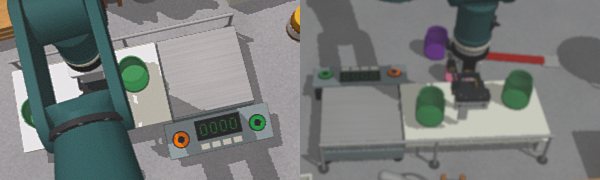

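The hand is down between the two jars and has touched nothing. The target jar is at about (134,75) in the left crop, directly ahead of the fingers. Now I'll push slowly.

```bash
python3 - <<'E'
from station import ctrl;from h import *
r=np.load("rot.npy")
print("guard",ctrl.move_straight(W(.016,.042,.078),v=.035,guard=8),ctrl.read_tool_pos(),ctrl.read_ft_force())
ctrl.move_straight(W(.016,.085,.078),v=.05)
ctrl.move_straight(W(.016,.085,.24),v=.15)
ctrl.set_gripper(0)
ctrl.move_straight(W(-.139,-.085,.24),v=.15)
print(ctrl.read_time_s(),ctrl.read_tool_pos(),ctrl.read_finger_gap())
s=ctrl.snapshot("top");s2=ctrl.snapshot("scene")
for n,q,bx in(("top",s,(140,150,420,290)),("scene",s2,(225,205,480,320))):
    for b in blobs(q,(40,80,40),(85,255,255),300,bx)[:2]:
        p=ray(q,b[1],b[2],.0975)[:2]-P;print(n,b[0],b[1:3],"plate xy",p@X,p@Y)
cv2.imwrite("pics/b.png",np.hstack([s["image"][120:300,140:440],s2["image"][150:330,220:520]]))
E
```

```text
guard False [ 0.61361759 -0.06701054  0.07799497] [-0.14138152  0.11752364 -0.760719  ]
15.7167 [ 0.46012583 -0.19500969  0.23991869] 0.000481488398650089
top 935.5 (179.5599501158026, 232.8697666132193) plate xy -0.02909272734138272 0.3615744178334991
top 852.5 (339.28797653958947, 177.48308895405668) plate xy 0.016852213730558264 0.009064119268789599
scene 905.5 (283.64697220688385, 259.38008466777103) plate xy 0.018638921659526988 0.00933312853411246
scene 683.0 (435.40849194729134, 240.66471449487554) plate xy -0.023820200705259403 0.3566532311822786
```

View pics/b.png

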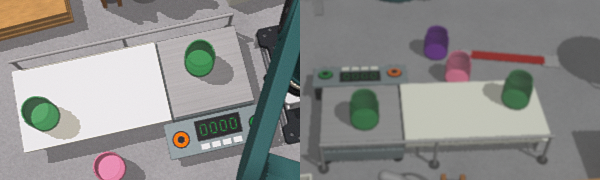

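The jar stands upright on the plate at about (17, 9) mm in plate axes, so it is wholly on it. The next jar hasn't moved. Now the tare gesture.

```bash
python3 - <<'E'
from station import ctrl;from h import *
g=np.array([.4605,-.1953])
print(ctrl.move_straight(np.append(g,.092),v=.1,guard=6),ctrl.read_tool_pos())
ctrl.pause(1.0)
s=ctrl.snapshot("scene");s2=ctrl.snapshot("wrist")
ctrl.pause(1.7)
print(ctrl.read_tool_pos(),ctrl.read_time_s())
ctrl.move_straight(np.append(g,.28),v=.15)
ctrl.reach(np.array([.249,-.49,.28]),ctrl.read_eef_rot())
print(ctrl.read_tool_pos(),ctrl.read_time_s())
t=ctrl.snapshot("top")
cv2.imwrite("pics/c.png",np.hstack([s["image"][130:310,180:440],t["image"][120:300,140:440]]))
cv2.imwrite("pics/w.png",s2["image"])
E
```

```text
False [ 0.46098994 -0.19556343  0.09279411]
[ 0.46051311 -0.19529518  0.09200431] 20.25
[ 0.24984896 -0.4893834   0.28006829] 23.0083
```

View pics/c.png

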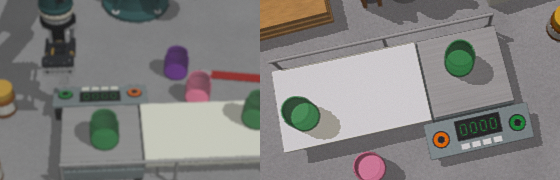

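View pics/w.png

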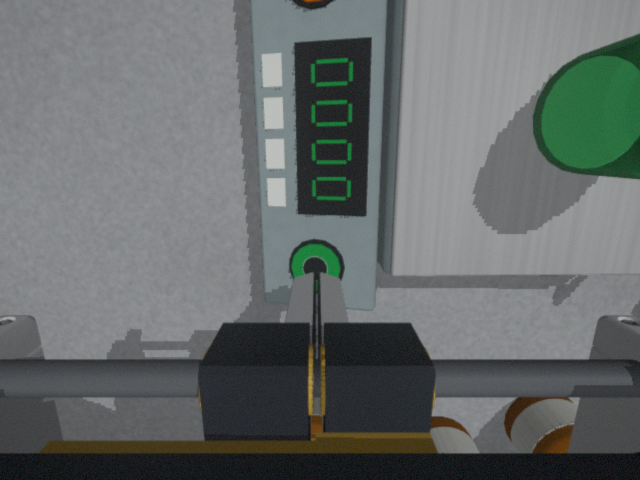

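The fingertip held over the green ring's centre, with the eye at (316,266) and the tip at about (316,275) in the wrist view. After the hand withdrew, the jar still stands on the plate at (459,58) in the right crop and nothing else has moved.

```bash
python3 -c "
from station import ctrl
print(ctrl.job_done())"
```

```text
the job is handed in; nothing more can be done
None
```

The jar stands wholly on the weighing plate, and a fingertip was held 35 mm above the green TARE eye for about 2.8 s. The hand is clear of the console, nothing else on the bench was moved, and the job is handed in at about 23 s of robot time; the station gave no verdict.

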